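# Tighten a filter holder in its holding jig

## Robot

A 7-joint arm with a two-finger parallel gripper is mounted at the origin on a cart in front of the work surface, level with it; the furniture and walls round the work are solid. World frame = base frame: x ahead of the robot, y to its left, z up, the work surface at z = 0. Lengths are in mm, angles in rad, forces in N, time in s.
With the tool pointing down it reaches from about 400 to 875 mm from the base axis. Payload 4.4 kg.
Tool frame: the origin (TCP) lies at the very end of the fingers, on their centre line; the grasp point (between the pads) lies 19 mm behind it; z points along the fingers, y is the direction in which the jaws open and shut (so a half turn about z gives the same grasp; the last joint's range is limited). The gripper opens to 85 mm and grips with 20 to 120 N. Pads are 22 mm wide; open, the fingers measure 114 mm over their backs; the gripper's body (76 mm by 85 mm) begins 54 mm behind the grasp point. The pads swing forward as they close: fully open they stand 13 mm farther back than shut.
Start: joints at [-1.402, 0.628, 0.038, 1.517, -0.027, 0.996, -0.02], TCP at [151.196, 632.185, 231.313] pointing down, gripper open.
Joint ranges: [-3.06, 3.06], [-0.37, 2.12], [-1.25, 1.32], [0.18, 2.47], [-1.1, 4.24], [0.23, 1.98], [-2.94, 2.94]. Speed limits (rad/s): [2.57, 2.57, 3.14, 3.14, 3.14, 3.14, 3.14].

## Interface

Orientations are given as [roll, pitch, yaw] about the fixed x, y, z axes, in that order (R = Rz(yaw) Ry(pitch) Rx(roll)).
In Python, from cell import read_state, get_image, finish_job gives the robot as it stands.
- The arm moves only by the tool carry_out, never from a script. Its argument "series" is a list that holds one entry, the list of rows, each a list of 7 numbers: the shift along the tool's x, y, z in cm, then the turn, a rotation vector about the tool's x, y, z in rad, then the finger opening in cm, from 0 to 8.54. In form: [[[x, y, z, wx, wy, wz, grip], ...]]. A call has 1 to 5 rows; each row is the pose to reach, as a shift and turn from the pose commanded when the call began, along the tool's axes at that moment; what a row does not reach only later rows make up. A row lasts 1/12 s, in which the tool goes at most 41.7 mm and 7.16 degrees, less where a joint would pass 70% of its speed; a pose out of reach is approached as far as the arm can. A call with a gripper value outside its range is refused whole. The fingers move at their own pace and stop on an object; the grip force is fixed at half the most. Time passes only in rows, so rows that repeat a pose let the fingers close. It gives the time, the measured TCP pose, the force and the opening at its end, in the units of the state.
- read_state(): the state, without advancing time (a new reading comes with each control period).
- get_image(name): name is "side" or "top" or "wrist"; returns a dict with "img" (384x512x3 uint8, blue, green, red), "z_map" (384x512 float32, mm along the optical axis (not along the pixel's ray), 0 where there is no reading), "mtx" (3x3 intrinsics, pixels), "T" (4x4, takes a point from camera to world coordinates); the wrist camera has in their place "T_tool_cam" (4x4, takes a point from camera to tool coordinates, whose origin is the TCP and whose axes are the flange's). Camera axes: x right, y down, z forward; pixel columns grow to the right and rows downward; lengths in mm; the calibration is good to about 2 mm. The wrist camera is an equidistant fisheye: a pixel r from the principal point sees the ray r / f radians off the axis. A picture is of the moment at which its call begins: read the wrist's pose just before it.
- finish_job(): hands the job in, once; it reports no verdict.
The state is a dict: "clock": time; "qpos": joint angles; "qd": joint speeds; "tau": joint torques, N m; "eef_pos": TCP position; "tool_rot": TCP orientation; "force": force on the tool from outside, world axes, zero at the start; "torque": the same for the moment, N m; "width": finger opening in mm.
Only numpy, scipy, OpenCV 4.12 (cv2) and the standard library are available. Lean on these libraries where they do the work, as an engineer would, in place of code of your own. Each camera call takes 0.05 s, during which the arm holds its last target.

## Task

The small filter holder with the blue knob has a loose clamp, but on the bench the whole holder just spins when its knob is turned. Set its square foot down flat in the square nest of the jig so that it cannot spin, and only then turn the blue knob clockwise (seen from above) by about 75 degrees to tighten it. Leave the holder in the nest, let go of it, and leave the similar holder with the black knob where it stands.

Things in the scene. Friction and masses are not known exactly. Their poses are not given: they have to be found in the camera images.
- filter_holder: Filter holder to tighten, loose, 0.25 kg, upright. Origin: centre of underside; z up, x and y along the sides of its foot. Square steel foot 54x54 mm, 14 thick; round housing dia 49 up to 26 mm; thin neck; blue round knob dia 38 on the same axis, 32 to 62 mm above the underside. Grasp the knob from above at any yaw and lift by it; its friction keeps the foot from turning in the hand.
- clamp_knob (a joint): Angle of the blue knob relative to its holder, rad. 0 = loose, grows clockwise seen from above, stop at 1.45; starts at 0 to 0.15. Tight above 0.85. Stiff (0.15 N m), stays where left. Unbraced, the holder turns along with the knob and the value does not change.
- nest: Fixed jig: plate 130x110x8 mm, four grey walls round a square nest. Origin: centre of plate's underside, on the nest's axis; z up, x and y along the nest's sides. Nest floor at z 8 mm, 62x62 inside, upright walls to 18 mm, flaring out 5 mm a side to the rim at 27. The foot fits at any quarter turn, 4 mm play a side, twists 9 degrees either way before it stops. Seated, holder origin is 8 mm up.
- round_holder: A similar filter holder to leave alone: black knob, round foot 54 mm in diameter, 62 mm tall, loose, 0.25 kg. Origin: centre of its underside, z up.
Not all that is in view belongs to the job. Leave any turquoise or yellow look-alike of the filter_holder alone.

How it is judged:
By the outcome, as a careful person would: the job done as asked, in the order asked, and still so for the second after the job is handed in, with the robot touching nothing.
It also fails if it takes over 38 s, if anything falls off the work surface, if the arm or the gripper's body presses on something with over 40 N, if the wrist force passes 120 N, or if a joint passes its speed limit or range.

## Working session

There is one attempt and no reset: what is moved stays moved. The work goes in short steps, Python scripts to look and compute and a tool call to move; the robot and the scene stay as the last step left them, time stands still between calls to the robot, and variables do not carry over. Pictures are saved under pics/ and viewed, and the job is handed in when it is done.

Besides the shell and the picture viewer there is one more tool, called after ">>>" in YAML: its name, and indented under it one key for each argument. carry_out: Moves the arm, as the interface text tells. Its arguments: {"type":"object","properties":{"series":{"type":"array","items":{"type":"array","items":{"type":"array","items":{"type":"number"}}}}},"required":["series"]}

```bash
mkdir -p pics
python3 - <<'E'
from cell import *
import cv2,numpy as np
s=read_state();print(s)
for n in("top","side","wrist"):
    d=get_image(n);cv2.imwrite(f"pics/{n}0.png",d["img"]);np.savez(f"{n}0.npz",**d)
    print(n,d["mtx"].tolist(),np.round(d.get("T",d.get("T_tool_cam")),3).tolist())
E
```

```text
{'clock': 0.0, 'qpos': array([-1.4018159 ,  0.62936462,  0.03836219,  1.51839967, -0.02698212,
        0.99632527, -0.02000734]), 'qd': array([ 0.00019404, -0.00034047, -0.00073443, -0.0014311 ,  0.00012506,
       -0.00043858, -0.00188011]), 'tau': array([-2.33393957e-04, -5.63404548e+01,  1.22647025e+00, -1.93444133e+01,
        1.10501511e-02,  1.04936783e-02,  6.30084699e-06]), 'eef_pos': array([150.98929857, 631.54625902, 230.36554578]), 'tool_rot': array([-3.13961119e+00, -3.83860674e-06,  2.90687841e+00]), 'force': array([ 1.08477652,  0.35830427, -0.00896341]), 'torque': array([-0.02853571, -0.0120463 ,  0.04993815]), 'width': 85.61246114341913}
top [[405.69533731406534, 0.0, 248.1758211214078], [0.0, 405.69533731406534, 187.7585437887604], [0.0, 0.0, 1.0]] [[-0.026, -0.995, 0.092, 485.842], [-1.0, 0.026, -0.001, -61.372], [-0.002, -0.092, -0.996, 1018.419], [0.0, 0.0, 0.0, 1.0]]
side [[428.6163095847101, 0.0, 262.1213056475998], [0.0, 428.6163095847101, 181.93727431381612], [0.0, 0.0, 1.0]] [[-1.0, 0.003, -0.025, 606.649], [0.024, 0.388, -0.921, 1099.918], [0.007, -0.922, -0.388, 535.157], [0.0, 0.0, 0.0, 1.0]]
wrist [[297.3186396354542, 0.0, 258.0084721508223], [0.0, 297.3186396354542, 193.98811869223658], [0.0, 0.0, 1.0]] [[-0.002, -0.952, -0.306, 78.736], [1.0, -0.002, -0.0, 0.44], [-0.0, -0.306, 0.952, -143.176], [0.0, 0.0, 0.0, 1.0]]
```

View pics/top0.png

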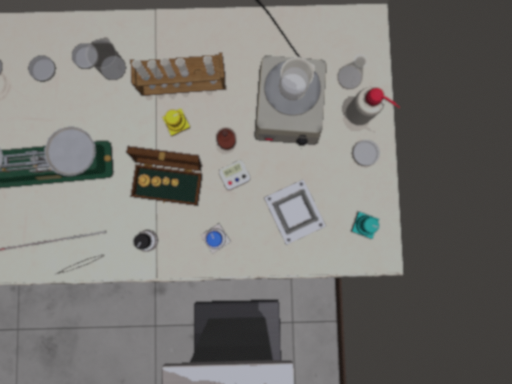

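View pics/side0.png

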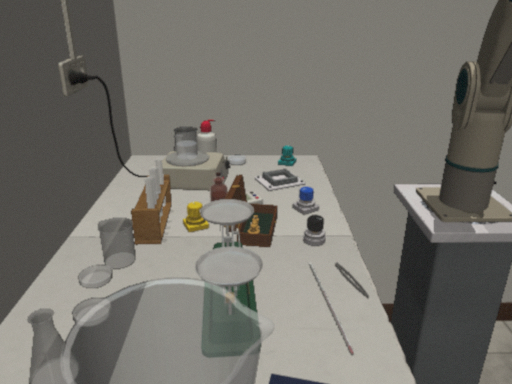

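View pics/wrist0.png

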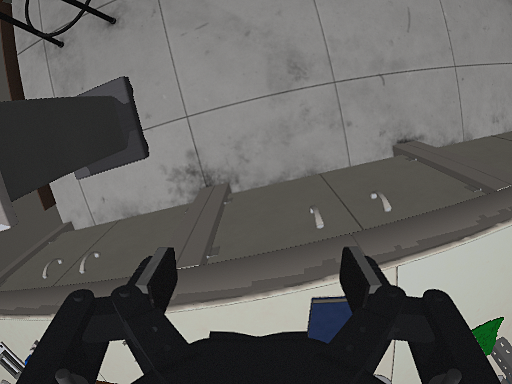

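The top view shows a blue knob at (214,239), a black one at (145,240), a yellow look-alike at (175,121), a turquoise one at (367,225) and the nest at (295,211). The blue one over a square foot fits the description. I'll enlarge it to confirm and measure.

```bash
cat > h.py <<'E'
import numpy as np,cv2
def dep(d,u,v,z=None):
    K=d["mtx"];T=d["T"]
    r=np.linalg.inv(K)@np.array([u,v,1.0])
    if z is None: k=d["z_map"][int(round(v)),int(round(u))]
    else:
        k=(z-T[2,3])/(T[:3,:3]@r)[2]
    return T[:3,:3]@(r*k)+T[:3,3]
def crop(img,u0,v0,u1,v1,s,name):
    c=cv2.resize(img[v0:v1,u0:u1],None,fx=s,fy=s,interpolation=cv2.INTER_CUBIC);cv2.imwrite(name,c)
E
python3 - <<'E'
from h import *
d=dict(np.load("top0.npz"))
crop(d["img"],185,180,335,260,5,"pics/c1.png")
for p in((214,239),(145,240),(295,211)):print(p,dep(d,*p).round(1))
T=d["T"];u,v=np.meshgrid(np.arange(512),np.arange(384));r=np.linalg.inv(d["mtx"])@np.stack([u.ravel(),v.ravel(),np.ones(u.size)])
P=(T[:3,:3]@(r*d["z_map"].ravel())+T[:3,3:]).T.reshape(384,512,3)
np.save("P.npy",P)
# knob
m=(P[...,2]>54)&(abs(u-214)<14)&(abs(v-239)<14);print("knob",m.sum(),P[m].mean(0),np.median(P[m][:,2]), P[m].min(0),P[m].max(0))
m=((P[...,2]>8)&(P[...,2]<18))&(abs(u-214)<22)&(abs(v-239)<22)
print("foot",m.sum(),cv2.minAreaRect(P[m][:,:2].astype(np.float32)))
m=((P[...,2]>21)&(P[...,2]<32))&(abs(u-295)<40)&(abs(v-211)<40)
print("rim",m.sum(),cv2.minAreaRect(P[m][:,:2].astype(np.float32)))
m=((P[...,2]>4))&(abs(u-295)<36)&(abs(v-211)<36)
print("plate",m.sum(),cv2.minAreaRect(P[m][:,:2].astype(np.float32)))
print(P[180:184,200:204,2])
E
```

```text
(214, 239) [455.6  21.   60.3]
(145, 240) [457.5 182.8  60.5]
(295, 211) [ 517.7 -177.     9.6]
knob 215 [457.45802415  19.24643669  78.69996811] 60.97881153780281 [439.10146353 -61.37150407  54.41885502] [ 485.84211178   40.37472412 1018.41862231]
foot 156 ((456.7752990722656, 21.12609100341797), (53.88436508178711, 54.250762939453125), 30.952232360839844)
rim 429 ((517.7110595703125, -176.457763671875), (85.77560424804688, 86.31402587890625), 23.63774299621582)
plate 2301 ((517.90380859375, -164.16290283203125), (195.22999572753906, 167.63307189941406), 82.35829162597656)
[[36.96486377 23.05787907  2.61743599 -1.5150722 ]
 [31.73818435 16.62097321 -1.13148726  1.2953995 ]
 [30.37447079 16.43225106  2.28741077 -1.20380265]
 [33.82196265 12.88341905  2.82476137 -0.18296232]]
```

View pics/c1.png

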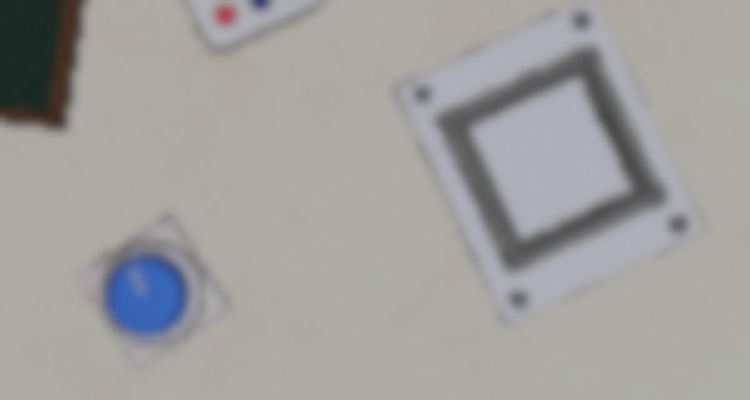

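Run:
```python
from h import *
d=dict(np.load("top0.npz"))
o=np.array([185,180])
f=lambda p:(np.array(p)-2)/5+o
c=[dep(d,*f(p),z=8)[:2] for p in((468,130),(580,80),(632,190),(520,242))]
c=np.array(c);print("floor",c.round(1),c.mean(0),np.linalg.norm(np.roll(c,-1,0)-c,axis=1))
c=[dep(d,*f(p),z=8)[:2] for p in((395,88),(587,0),(705,232),(508,322))]
c=np.array(c);print("plate",c.mean(0),np.linalg.norm(np.roll(c,-1,0)-c,axis=1),[np.degrees(np.arctan2(*(x[::-1])))%90 for x in np.roll(c,-1,0)-c])
c=[dep(d,*f(p),z=14)[:2] for p in((170,215),(230,305),(140,366),(83,278))]
c=np.array(c);print("foot",c.mean(0),np.linalg.norm(np.roll(c,-1,0)-c,axis=1),[np.degrees(np.arctan2(*(x[::-1])))%90 for x in np.roll(c,-1,0)-c])
print("knob",dep(d,*f((146,295)),z=62))
```

```text
floor [[ 532.3 -135.9]
 [ 555.8 -192.6]
 [ 500.4 -216.3]
 [ 476.2 -159.8]] [ 516.1728182  -176.13155972] [61.38278846 60.28693924 61.49241529 61.05276586]
plate [ 516.45652677 -175.46293296] [105.9943568  129.04287736 107.55888764 128.37568703] [np.float64(23.13040477804401), np.float64(24.754045080882378), np.float64(22.793499408399967), np.float64(24.064865355464946)]
foot [457.00295586  20.66351198] [53.18459828 53.06192471 51.40204428 52.62289369] [np.float64(32.553470005995564), np.float64(32.49553557124146), np.float64(32.03237887885633), np.float64(34.438550787582365)]
knob [456.57994374  21.34329309  62.        ]
```

```bash
cat >> h.py <<'E'
from scipy.spatial.transform import Rotation as R
def goto(x,y,z,yaw=None,n=None):
    """print shift in cm and turn about tool z from measured pose"""
    from cell import read_state
    s=read_state();Rt=R.from_euler("xyz",s["tool_rot"])
    sh=Rt.inv().apply(np.array([x,y,z])-s["eef_pos"])/10
    w=[0,0,0]
    if yaw is not None: w=(Rt.inv()*R.from_euler("xyz",[np.pi,0,yaw])).as_rotvec()
    print("t",round(s["clock"],2),"shift cm",sh.round(2),"turn",np.round(w,3),"len mm",round(np.linalg.norm(sh)*10,1))
    print("pos",s["eef_pos"].round(1),"rot",s["tool_rot"].round(3),"q",s["qpos"].round(2),"F",s["force"].round(1),"w",round(s["width"],1))
E
python3 -c "
from h import *
goto(457,21,230)"
```

```text
t 0.15 shift cm [-43.96 -52.28   0.14] turn [0 0 0] len mm 683.0
pos [151.1 631.7 230.6] rot [-3.14  -0.     2.907] q [-1.4   0.63  0.04  1.52 -0.03  1.   -0.02] F [0.  0.5 0.7] w 85.3
```

>>> carry_out:
  series:
    - [[-2.5, -3, 0, 0, 0, 0, 8], [-5, -6, 0, 0, 0, 0, 7], [-7.5, -9, 0, 0, 0, 0, 6], [-10, -12, 0, 0, 0, 0, 6], [-12.5, -15, 0, 0, 0, 0, 6]]

```text
clock: 0.57
eef_pos: [238.3, 455.2, 231.1]
tool_rot: [-3.141, 0.0, 2.907]
force: [0.8, 1.0, 0.4]
width: 60.0
```

```bash
python3 -c "
from h import *
goto(457,21,230)"
```

```text
t 0.57 shift cm [-31.36 -37.16   0.13] turn [0 0 0] len mm 486.2
pos [238.3 455.2 231.1] rot [-3.141  0.     2.907] q [-1.17  0.43  0.04  1.89 -0.02  0.81  0.22] F [0.8 1.  0.4] w 60.0
```

>>> carry_out:
  series:
    - [[-2.5, -3, 0, 0, 0, 0, 6], [-5, -6, 0, 0, 0, 0, 6], [-7.5, -9, 0, 0, 0, 0, 6], [-10, -12, 0, 0, 0, 0, 6], [-12.5, -15, 0, 0, 0, 0, 6]]

```text
clock: 0.98
eef_pos: [324.9, 280.5, 231.3]
tool_rot: [3.142, 0.0, 2.907]
force: [1.2, 0.6, -0.3]
width: 59.6
```

>>> carry_out:
  series:
    - [[-2.5, -3, 0, 0, 0, 0, 6], [-5, -6, 0, 0, 0, 0, 6], [-7.5, -9, 0, 0, 0, 0, 6], [-10, -12, 0, 0, 0, 0, 6], [-12.5, -15, 0, 0, 0, 0, 6]]

```text
clock: 1.4
eef_pos: [411.6, 105.4, 231.4]
tool_rot: [3.141, 0.0, 2.907]
force: [1.3, 0.2, 0.3]
width: 60.0
```

```bash
python3 -c "
from h import *
goto(457,21,230)"
```

```text
t 1.4 shift cm [-6.38 -7.16  0.14] turn [0 0 0] len mm 95.9
pos [411.6 105.4 231.4] rot [3.141 0.    2.907] q [-0.41  0.31  0.12  2.11 -0.06  0.72  1.08] F [1.3 0.2 0.3] w 60.0
```

>>> carry_out:
  series:
    - [[-2.1, -2.4, 0, 0, 0, 0, 6], [-4.2, -4.6, 2, 0, 0, 0, 6], [-6.0, -6.7, 5, 0, 0, 0, 6], [-6.0, -6.7, 8, 0, 0, 0, 6], [-6.0, -6.7, 8, 0, 0, 0, 6]]

```text
clock: 1.82
eef_pos: [451.1, 26.1, 147.3]
tool_rot: [-3.138, -0.008, 2.903]
force: [-0.6, 0.9, 0.2]
width: 59.9
```

Run:
```python
from h import *
from cell import *
goto(457,21,28)
d=get_image("wrist");cv2.imwrite("pics/w1.png",d["img"])
d=get_image("top");np.savez("top1.npz",**d);cv2.imwrite("pics/t1.png",d["img"])
goto(457,21,28)
```

```text
t 1.82 shift cm [-0.8  -0.32 11.93] turn [0 0 0] len mm 119.6
pos [451.1  26.1 147.3] rot [-3.138 -0.008  2.903] q [-0.2   0.5   0.11  2.13 -0.1   0.53  1.32] F [-0.6  0.9  0.2] w 59.9
t 1.92 shift cm [-0.61 -0.62 12.29] turn [0 0 0] len mm 123.2
pos [452.9  28.4 150.9] rot [-3.141e+00 -3.000e-03  2.907e+00] q [-0.2   0.49  0.11  2.13 -0.1   0.53  1.32] F [0.2 0.3 0.6] w 59.9
```

View pics/w1.png

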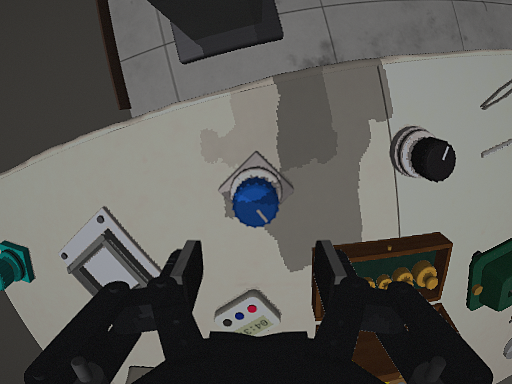

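Wrist view: the blue knob's top is at about (260,208), on its square foot (corner at (257,152)). The round-foot black one is at (433,158), well clear. I'll check the blue knob's position by its ray.

```bash
cat >> h.py <<'E'
def wray(u,v,z,pos,rot,mtx,Ttc):
    f=mtx[0,0];a=np.array([u-mtx[0,2],v-mtx[1,2]]);r=np.linalg.norm(a);th=r/f
    d=np.r_[a/r*np.sin(th),np.cos(th)]
    Rt=R.from_euler("xyz",rot)
    o=Rt.apply(Ttc[:3,3])+pos; w=Rt.apply(Ttc[:3,:3]@d)
    return o+w*(z-o[2])/w[2]
E
python3 - <<'E'
from h import *
d=np.load("wrist0.npz");im=cv2.imread("pics/w1.png");crop(im,205,140,305,240,6,"pics/w1c.png")
b=im.astype(int);m=(b[...,0]>b[...,2]+50)&(np.indices(m.shape if 0 else b.shape[:2])[1]>200)
ys,xs=np.nonzero(m[:, :310]);print(xs.min(),xs.max(),ys.min(),ys.max())
pos=np.array([451.5,27,148.5]);rot=[-3.139,-.006,2.904]
for p in((257,205),(257,210)):print(wray(*p,62,pos,rot,d["mtx"],d["T_tool_cam"]))
for p in((257,152),(293,189),(219,187)):print(wray(*p,14,pos,rot,d["mtx"],d["T_tool_cam"]))
E
```

```text
232 278 177 319
[455.29223655  25.34721923  62.        ]
[459.55400058  24.30293181  62.        ]
[420.2866832   33.63376451  14.        ]
[464.04889071  59.23764667  14.        ]
[444.93156732 -10.73080455  14.        ]
```

View pics/w1c.png

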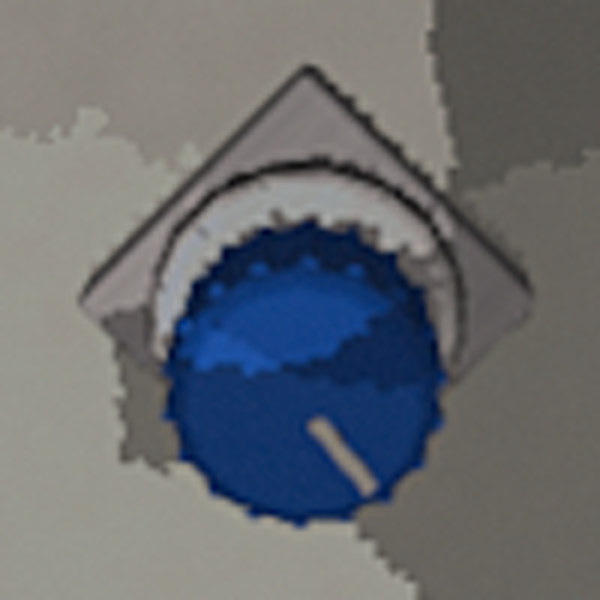

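>>> carry_out:
  series:
    - [[-0.5, -0.6, 3, 0, 0, 0, 6], [-0.5, -0.6, 6, 0, 0, 0, 6], [-0.5, -0.6, 8, 0, 0, 0, 6], [-0.5, -0.6, 8, 0, 0, 0, 6], [-0.5, -0.6, 8, 0, 0, 0, 6]]

```text
clock: 2.33
eef_pos: [457.8, 22.3, 72.3]
tool_rot: [3.141, 0.0, 2.909]
force: [0.4, -0.5, 0.0]
width: 60.1
```

Run:
```python
from h import *
from cell import *
s=read_state();goto(456.5,21.5,28)
d=get_image("wrist");cv2.imwrite("pics/w2.png",d["img"])
crop(d["img"],150,180,380,330,3,"pics/w2c.png")
```

```text
t 2.33 shift cm [ 0.1  -0.11  4.43] turn [0 0 0] len mm 44.4
pos [457.8  22.3  72.3] rot [3.141 0.    2.909] q [-0.16  0.64  0.07  2.17 -0.13  0.33  1.36] F [ 0.4 -0.5  0. ] w 60.1
```

View pics/w2c.png

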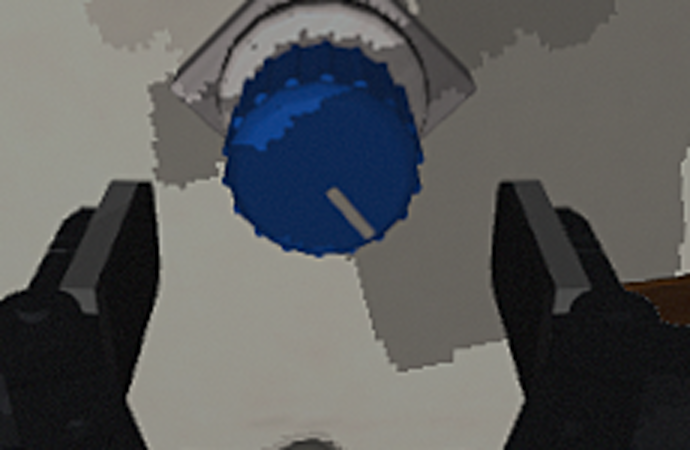

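Run:
```python
from h import *
d=np.load("wrist0.npz")
a=lambda x,y:(150+x/3,180+y/3)
pos=np.array([457.8,22.3,72.3]);rot=[3.141,0,2.909]
# top disc edges: bottom(320,256), left(226,160) right(421,158)
for p in((320,256),(226,160),(421,158),(323,160)):print(wray(*a(*p),62,pos,rot,d["mtx"],d["T_tool_cam"]).round(1))
```

```text
[472.8  18.2  62. ]
[447.9   5.8  62. ]
[456.2  42.   62. ]
[452.1  23.8  62. ]
```

>>> carry_out:
  series:
    - [[0.1, 0, 2, 0, 0, 0, 6], [0.15, 0, 3.6, 0, 0, 0, 6], [0.15, 0, 4.4, 0, 0, 0, 6], [0.15, 0, 4.4, 0, 0, 0, 6], [0.15, 0, 4.4, 0, 0, 0, 5]]

```text
clock: 2.8
eef_pos: [457.5, 22.6, 28.7]
tool_rot: [3.14, 0.003, 2.907]
force: [0.1, 0.9, -0.3]
width: 50.8
```

>>> carry_out:
  series:
    - [[0, 0, 0, 0, 0, 0, 4.4], [0, 0, 0, 0, 0, 0, 3.6], [0, 0, 0, 0, 0, 0, 3.0], [0, 0, 0, 0, 0, 0, 3.0], [0, 0, 0, 0, 0, 0, 3.0]]

```text
clock: 3.22
eef_pos: [457.1, 22.1, 29.0]
tool_rot: [3.14, 0.002, 2.908]
force: [-0.8, 1.1, 8.5]
width: 36.4
```

Run:
```python
from h import *
from cell import *
goto(456.5,21.5,28)
d=get_image("wrist");cv2.imwrite("pics/w3.png",d["img"])
crop(d["img"],150,180,380,330,3,"pics/w3c.png")
```

```text
t 3.22 shift cm [ 0.04 -0.07  0.1 ] turn [0 0 0] len mm 1.3
pos [457.1  22.1  29. ] rot [3.140e+00 2.000e-03 2.908e+00] q [-0.23  0.74  0.17  2.2  -0.52  0.24  1.75] F [-0.8  1.1  8.5] w 36.4
```

View pics/w3c.png

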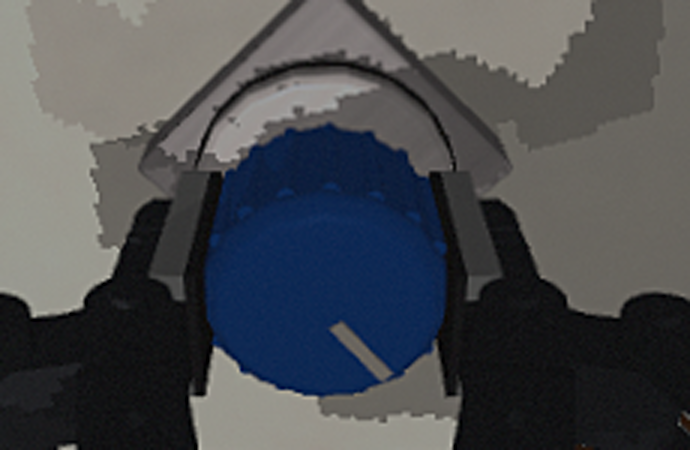

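>>> carry_out:
  series:
    - [[0, 0, -0.5, 0, 0, 0, 3], [0, 0, -2, 0, 0, 0, 3], [0, 0, -4, 0, 0, 0, 3], [0, 0, -6, 0, 0, 0, 3], [0, 0, -6, 0, 0, 0, 3]]

```text
clock: 3.68
eef_pos: [457.8, 21.3, 90.5]
tool_rot: [3.14, 0.005, 2.907]
force: [1.1, -0.2, -2.0]
width: 36.7
```

Run:
```python
from h import *
from cell import *
d=np.load("wrist0.npz")
a=lambda x,y:(150+x/3,180+y/3)
pos=np.array([457.1,22.1,29]);rot=[3.14,0.002,2.908]
for p in((323,395),(205,270),(447,270)):print(wray(*a(*p),62,pos,rot,d["mtx"],d["T_tool_cam"]).round(1))
for p in((150,172),(512,168)):print(wray(*a(*p),14,pos,rot,d["mtx"],d["T_tool_cam"]).round(1))
goto(516.5,-176,95,2.908-.145)
d=get_image("wrist");cv2.imwrite("pics/w4.png",d["img"])
d=get_image("side");cv2.imwrite("pics/s4.png",d["img"]);crop(d["img"],200,130,400,260,4,"pics/s4c.png")
```

```text
[472.   18.6  62. ]
[444.9   7.5  62. ]
[453.1  41.8  62. ]
[448.5 -11.2  14. ]
[464.6  59.3  14. ]
t 3.68 shift cm [-10.31 -17.83  -0.43] turn [0.002 0.005 0.144] len mm 206.0
pos [457.8  21.3  90.5] rot [3.14  0.005 2.907] q [-0.31  0.63  0.3   2.17 -0.47  0.4   1.7 ] F [ 1.1 -0.2 -2. ] w 36.7
```

View pics/w4.png

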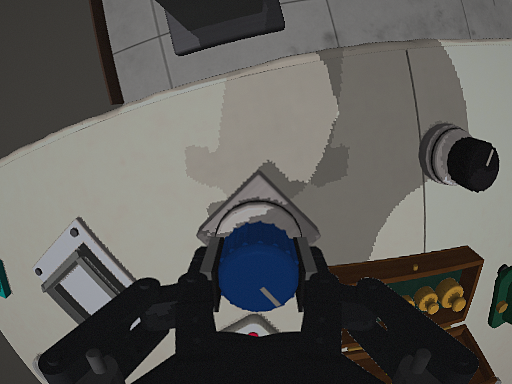

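View pics/s4c.png

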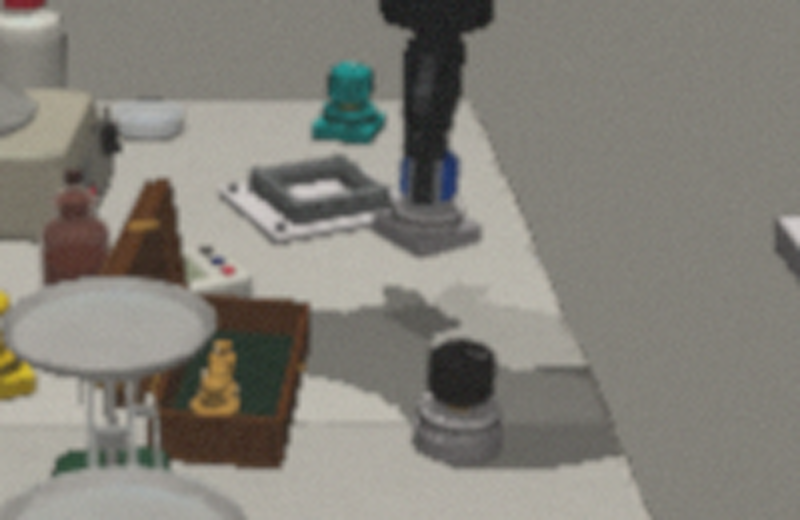

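>>> carry_out:
  series:
    - [[-1.7, -3, 0, 0, 0, 0, 3], [-3.4, -6, 0, 0, 0, 0.05, 3], [-5.1, -9, 0, 0, 0, 0.1, 3], [-6.8, -12, 0, 0, 0, 0.14, 3], [-6.8, -12, 0, 0, 0, 0.14, 3]]

```text
clock: 4.2
eef_pos: [496.0, -120.2, 87.0]
tool_rot: [-3.136, 0.006, 2.756]
force: [0.6, -0.9, -2.9]
width: 36.5
```

Run:
```python
from h import *
goto(516.7,-175,92,2.908-.145)
```

```text
t 4.2 shift cm [-3.98 -4.3  -0.45] turn [-0.006  0.006 -0.007] len mm 58.8
pos [ 496.  -120.2   87. ] rot [-3.136  0.006  2.756] q [-0.04  0.68  0.34  2.04 -0.45  0.48  1.8 ] F [ 0.6 -0.9 -2.9] w 36.5
```

>>> carry_out:
  series:
    - [[-2, -2.2, 0, 0, 0, 0, 3], [-3.9, -4.4, 0, 0, 0, 0, 3], [-3.9, -4.4, 0, 0, 0, 0, 3], [-3.9, -4.4, 0, 0, 0, 0, 3], [-3.9, -4.4, 0, 0, 0, 0, 3]]

```text
clock: 4.62
eef_pos: [513.1, -165.4, 86.1]
tool_rot: [3.141, -0.003, 2.766]
force: [-0.3, 0.4, -1.4]
width: 36.3
```

Run:
```python
from h import *
from cell import *
goto(516.7,-175,92,2.908-.145)
d=get_image("wrist");cv2.imwrite("pics/w5.png",d["img"]);crop(d["img"],130,140,390,330,3,"pics/w5c.png")
d=get_image("side");cv2.imwrite("pics/s5.png",d["img"]);crop(d["img"],220,120,370,230,5,"pics/s5c.png")
goto(516.7,-175,92,2.908-.145)
```

```text
t 4.62 shift cm [-0.68 -0.76 -0.59] turn [ 0.    -0.003  0.003] len mm 11.8
pos [ 513.1 -165.4   86.1] rot [ 3.141e+00 -3.000e-03  2.766e+00] q [ 0.05  0.71  0.33  1.95 -0.42  0.55  1.86] F [-0.3  0.4 -1.4] w 36.3
t 4.72 shift cm [-0.68 -0.85 -0.55] turn [ 0.001 -0.003  0.005] len mm 12.2
pos [ 513.4 -164.6   86.5] rot [ 3.141e+00 -3.000e-03  2.768e+00] q [ 0.04  0.71  0.33  1.95 -0.42  0.55  1.86] F [ 0.1 -0.4 -2.4] w 36.4
```

View pics/w5c.png

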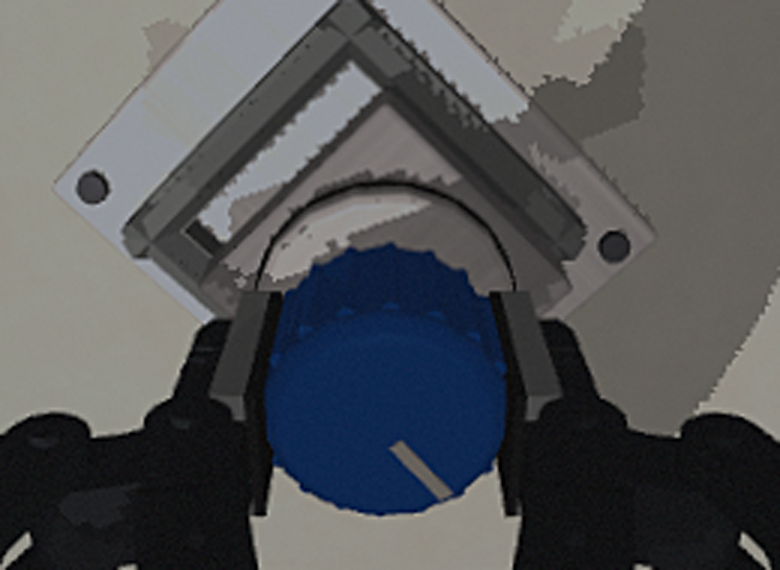

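View pics/s5c.png

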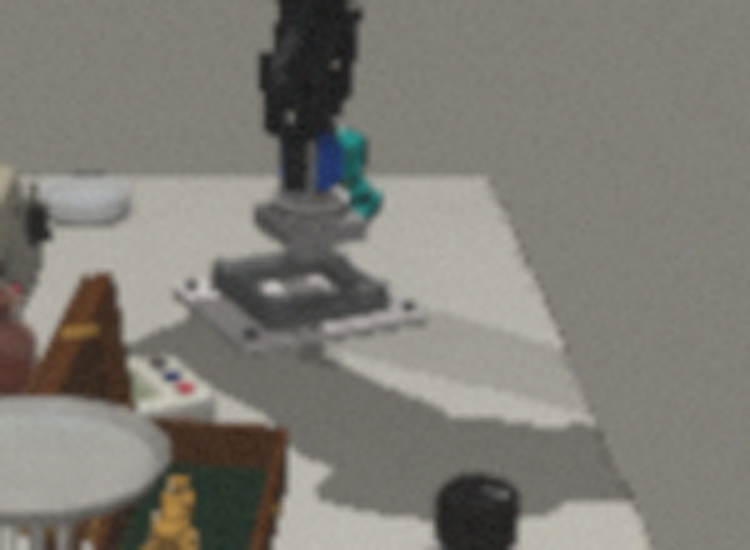

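Wrist view: the foot's far corner is at crop (387,97) and its left corner at (205,265). The nest's outer rim corners are at (350,0), (128,235) and (582,235). I'll compute both yaws and the offset.

Run:
```python
from h import *
d=np.load("wrist0.npz")
im=cv2.imread("pics/w5.png")
crop(im,155,120,345,240,4,"pics/w5d.png")
a=lambda x,y:(130+(x-1)/3,140+(y-1)/3)
pos=np.array([513.2,-165.2,86.2]);rot=[3.141,-.003,2.767]
def yaw(p,q,z):
    A=wray(*a(*p),z,pos,rot,d["mtx"],d["T_tool_cam"]);B=wray(*a(*q),z,pos,rot,d["mtx"],d["T_tool_cam"])
    v=B-A;return A.round(1)[:2],B.round(1)[:2],np.linalg.norm(v).round(1),(np.degrees(np.arctan2(v[1],v[0]))%90).round(1)
print("footL",yaw((387,97),(205,265),71.3))
print("footR",yaw((387,97),(570,285),71.3))
print("plate corner L,R",yaw((55,187),(655,238),8))
print("bolts",yaw((92,187),(614,246),8))
print("inner top L",yaw((350,60),(190,230),18))
```

```text
footL (array([ 475.7, -149.6]), array([ 493.9, -195.3]), np.float64(49.2), np.float64(21.7))
footR (array([ 475.7, -149.6]), array([ 524.6, -129.7]), np.float64(52.8), np.float64(22.2))
plate corner L,R (array([ 479.1, -249.2]), array([ 553.9, -100.3]), np.float64(166.6), np.float64(63.3))
bolts (array([ 483.1, -238.9]), array([ 551.7, -112.1]), np.float64(144.2), np.float64(61.6))
inner top L (array([ 475.8, -159.1]), array([ 501.5, -214.6]), np.float64(61.2), np.float64(24.9))
```

View pics/w5d.png

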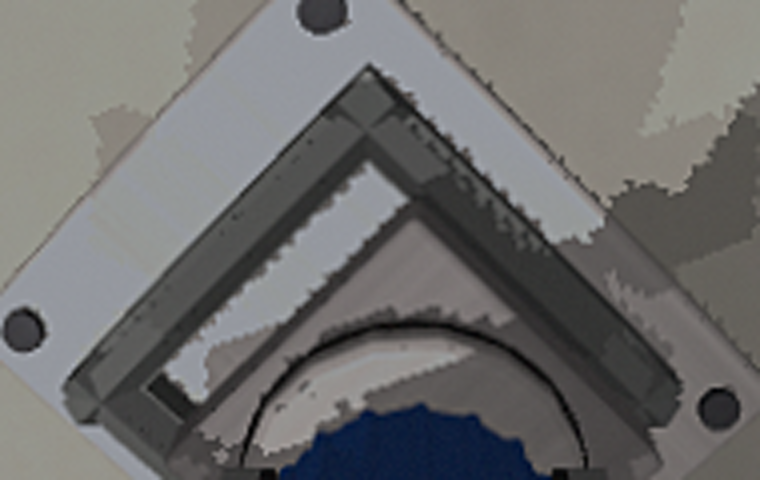

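View pics/w5.png

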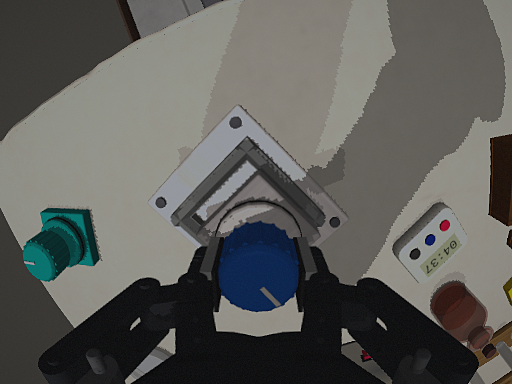

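>>> carry_out:
  series:
    - [[-0.8, -0.8, 0, 0, 0, -0.02, 3], [-0.8, -0.8, 1, 0, 0, -0.02, 3], [-0.8, -0.8, 2, 0, 0, -0.02, 3], [-0.8, -0.8, 2, 0, 0, -0.02, 3], [-0.8, -0.8, 2, 0, 0, -0.02, 3]]

```text
clock: 5.13
eef_pos: [517.8, -176.0, 66.1]
tool_rot: [3.141, -0.003, 2.787]
force: [0.7, 0.5, -2.7]
width: 36.2
```

Run:
```python
from h import *
from cell import *
goto(518,-175.4,37)
d=get_image("wrist");cv2.imwrite("pics/w6.png",d["img"]);crop(d["img"],130,140,390,330,3,"pics/w6c.png")
d=get_image("side");cv2.imwrite("pics/s6.png",d["img"]);crop(d["img"],220,120,370,230,5,"pics/s6c.png")
goto(518,-175.4,37)
```

```text
t 5.13 shift cm [-0.    0.06  2.91] turn [0 0 0] len mm 29.1
pos [ 517.8 -176.    66.1] rot [ 3.141e+00 -3.000e-03  2.787e+00] q [ 0.08  0.75  0.31  1.94 -0.43  0.52  1.9 ] F [ 0.7  0.5 -2.7] w 36.2
t 5.23 shift cm [0.09 0.07 3.  ] turn [0 0 0] len mm 30.0
pos [ 518.7 -176.4   67. ] rot [ 3.142e+00 -1.000e-03  2.787e+00] q [ 0.08  0.75  0.31  1.94 -0.43  0.52  1.9 ] F [ 0.6 -0.4 -1.7] w 36.3
```

View pics/w6c.png

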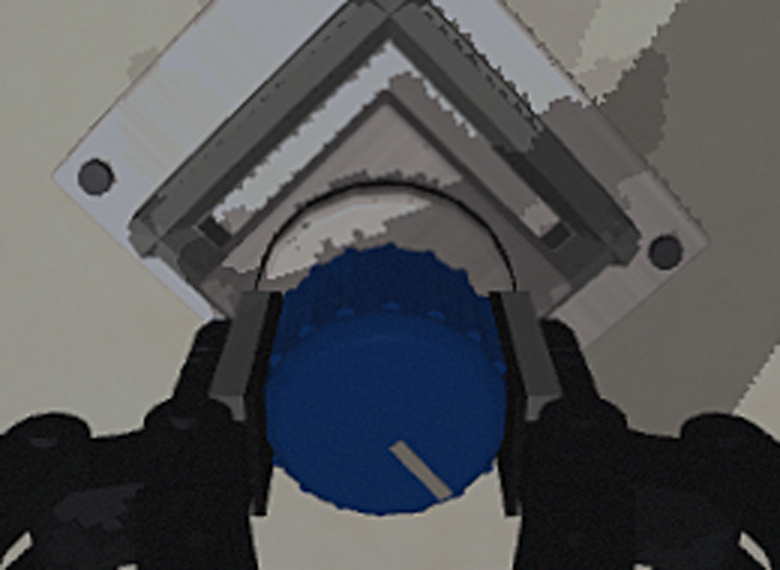

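View pics/s6c.png

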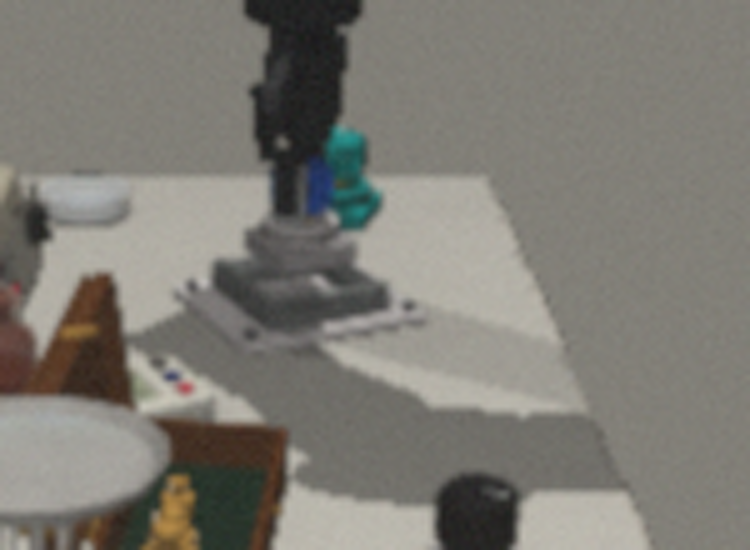

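The foot's edges now run parallel to the nest's and sit evenly between its left and right walls. Lowering.

>>> carry_out:
  series:
    - [[0, 0, 0.8, 0, 0, 0, 3], [0, 0, 1.6, 0, 0, 0, 3], [0, 0, 2.2, 0, 0, 0, 3], [0, 0, 2.5, 0, 0, 0, 3], [0, 0, 2.7, 0, 0, 0, 3]]

```text
clock: 5.65
eef_pos: [518.4, -176.4, 39.4]
tool_rot: [3.142, -0.001, 2.787]
force: [0.2, 0.5, -2.6]
width: 36.4
```

>>> carry_out:
  series:
    - [[0, 0, 0.2, 0, 0, 0, 3], [0, 0, 0.3, 0, 0, 0, 3], [0, 0, 0.3, 0, 0, 0, 3]]

```text
clock: 5.9
eef_pos: [518.9, -176.7, 37.4]
tool_rot: [3.142, 0.0, 2.787]
force: [-0.3, 0.4, -2.0]
width: 36.3
```

Run:
```python
from h import *
from cell import *
goto(518,-175.4,37)
d=get_image("wrist");cv2.imwrite("pics/w7.png",d["img"]);crop(d["img"],130,140,390,330,3,"pics/w7c.png")
d=get_image("side");cv2.imwrite("pics/s7.png",d["img"]);crop(d["img"],220,120,370,230,5,"pics/s7c.png")
goto(518,-175.4,37)
```

```text
t 5.9 shift cm [0.13 0.09 0.04] turn [0 0 0] len mm 1.7
pos [ 518.9 -176.7   37.4] rot [3.142 0.    2.787] q [ 0.1   0.8   0.27  1.95 -0.45  0.45  1.92] F [-0.3  0.4 -2. ] w 36.3
t 6.0 shift cm [0.15 0.08 0.04] turn [0 0 0] len mm 1.7
pos [ 519.1 -176.7   37.4] rot [-3.142  0.     2.787] q [ 0.1   0.8   0.27  1.95 -0.45  0.45  1.92] F [-1.5 -0.1 -2.8] w 36.2
```

View pics/w7c.png

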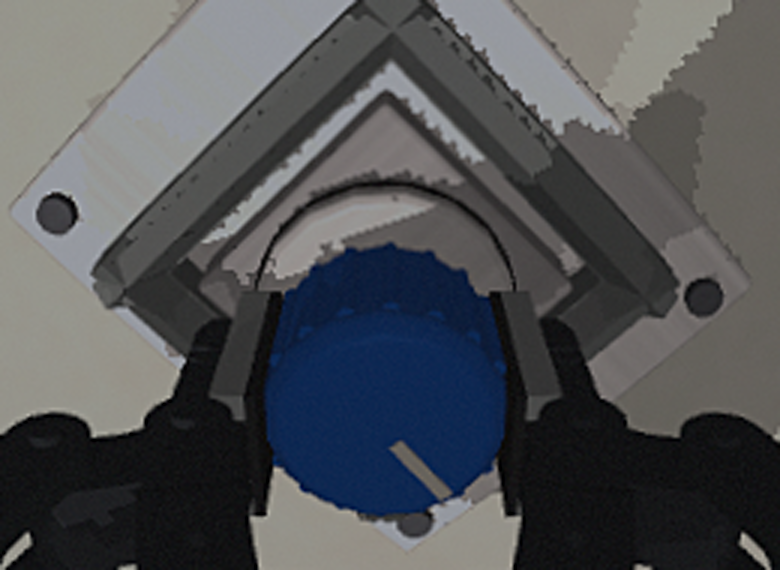

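View pics/s7c.png

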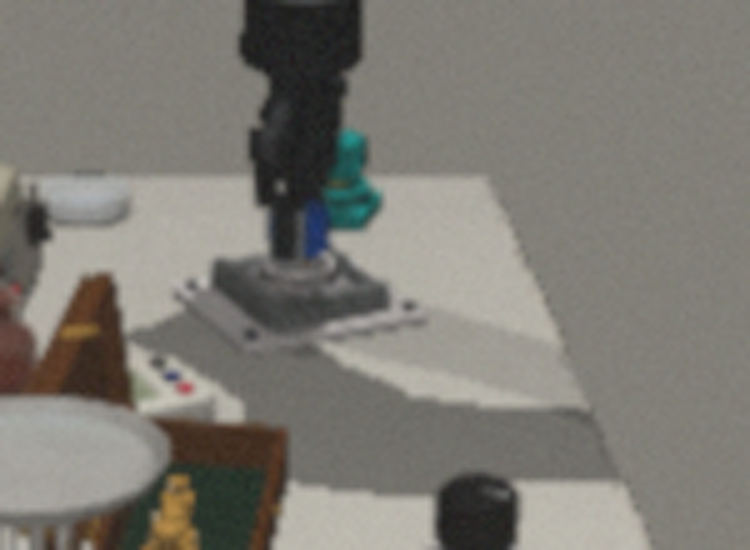

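>>> carry_out:
  series:
    - [[0.1, 0.05, 0.1, 0, 0, 0, 3], [0.1, 0.05, 0.15, 0, 0, 0, 3], [0.1, 0.05, 0.15, 0, 0, 0, 3]]

```text
clock: 6.25
eef_pos: [519.0, -176.6, 37.1]
tool_rot: [-3.141, 0.003, 2.786]
force: [-0.7, -0.6, 6.2]
width: 36.1
```

Run:
```python
from h import *
goto(518,-175.4,37)
```

```text
t 6.25 shift cm [0.14 0.07 0.01] turn [0 0 0] len mm 1.5
pos [ 519.  -176.6   37.1] rot [-3.141e+00  3.000e-03  2.786e+00] q [ 0.1   0.8   0.27  1.95 -0.45  0.45  1.92] F [-0.7 -0.6  6.2] w 36.1
```

Contact came at TCP z 37.1 with 6 N up, which is the expected seated height. Now I turn clockwise (positive about tool z), watching the torque.

>>> carry_out:
  series:
    - [[0, 0, 0, 0, 0, 0.06, 3], [0, 0, 0, 0, 0, 0.12, 3], [0, 0, 0, 0, 0, 0.18, 3], [0, 0, 0, 0, 0, 0.24, 3], [0, 0, 0, 0, 0, 0.3, 3]]

```text
clock: 6.67
eef_pos: [519.1, -176.7, 37.1]
tool_rot: [3.141, 0.003, 2.484]
force: [-0.7, -0.6, 6.8]
width: 36.2
```

Run:
```python
from h import *
from cell import *
s=read_state();goto(518,-175.4,37);print(s["torque"])
d=get_image("wrist");cv2.imwrite("pics/w8.png",d["img"]);crop(d["img"],130,140,390,330,3,"pics/w8c.png")
print(read_state()["torque"],read_state()["tool_rot"])
```

```text
t 6.67 shift cm [0.17 0.03 0.01] turn [0 0 0] len mm 1.7
pos [ 519.1 -176.7   37.1] rot [3.141e+00 3.000e-03 2.484e+00] q [ 0.06  0.81  0.34  1.95 -0.56  0.47  1.73] F [-0.7 -0.6  6.8] w 36.2
[-0.09887913  0.19262057  0.15479705]
[-0.01218626  0.16119934 -0.03193342] [3.14115327e+00 2.95140778e-03 2.48116067e+00]
```

View pics/w8c.png

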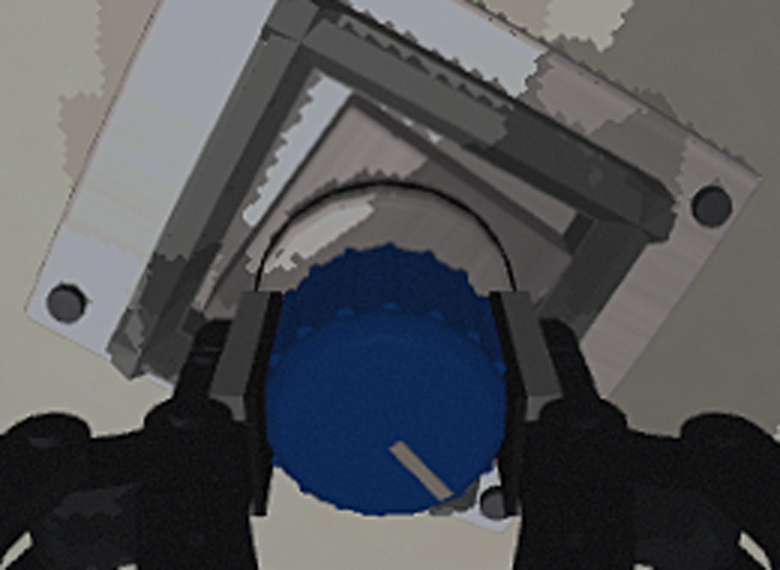

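>>> carry_out:
  series:
    - [[0, 0, 0, 0, 0, 0.1, 3], [0, 0, 0, 0, 0, 0.2, 3], [0, 0, 0, 0, 0, 0.3, 3], [0, 0, 0, 0, 0, 0.4, 3], [0, 0, 0, 0, 0, 0.5, 3]]

```text
clock: 7.13
eef_pos: [518.5, -177.0, 37.1]
tool_rot: [3.141, 0.002, 1.982]
force: [-2.7, -0.5, 6.0]
width: 36.2
```

>>> carry_out:
  series:
    - [[0, 0, 0, 0, 0, 0.1, 3], [0, 0, 0, 0, 0, 0.2, 3], [0, 0, 0, 0, 0, 0.3, 3], [0, 0, 0, 0, 0, 0.4, 3], [0, 0, 0, 0, 0, 0.4, 3]]

```text
clock: 7.55
eef_pos: [518.1, -177.2, 37.1]
tool_rot: [3.141, 0.002, 1.582]
force: [-1.9, -1.8, 8.5]
width: 36.3
```

Run:
```python
from h import *
from cell import *
s=read_state();goto(518,-175.4,37);print(s["torque"])
d=get_image("wrist");cv2.imwrite("pics/w9.png",d["img"]);crop(d["img"],130,140,390,330,3,"pics/w9c.png")
print(read_state()["torque"],read_state()["tool_rot"])
```

```text
t 7.55 shift cm [ 0.18 -0.01  0.01] turn [0 0 0] len mm 1.8
pos [ 518.1 -177.2   37.1] rot [3.141e+00 2.000e-03 1.582e+00] q [-0.08  0.86  0.58  1.96 -0.86  0.58  1.09] F [-1.9 -1.8  8.5] w 36.3
[-0.22973482  0.57411575 -0.07831378]
[-0.2095584   0.58713022 -0.05610579] [3.14047426e+00 2.19208973e-03 1.58501697e+00]
```

View pics/w9c.png

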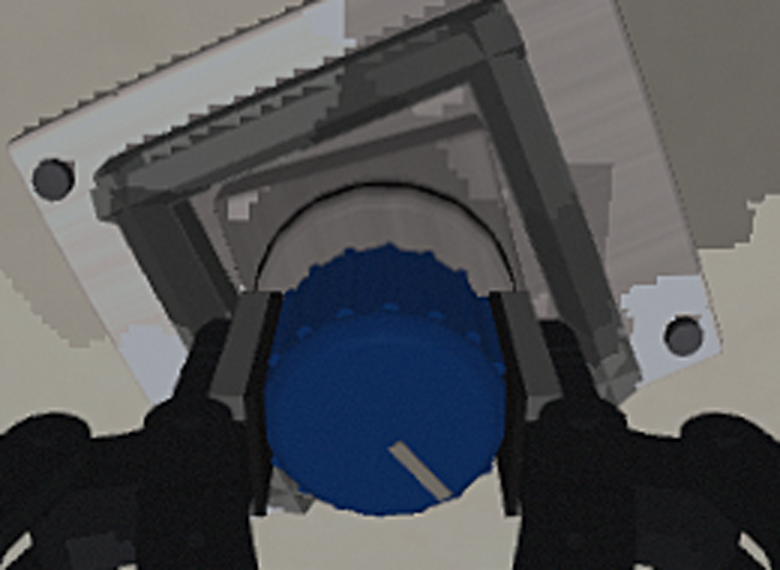

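>>> carry_out:
  series:
    - [[0, 0, 0, 0, 0, 0.08, 3], [0, 0, 0, 0, 0, 0.16, 3], [0, 0, 0, 0, 0, 0.24, 3], [0, 0, 0, 0, 0, 0.24, 3]]

```text
clock: 7.93
eef_pos: [517.9, -177.2, 37.1]
tool_rot: [3.14, 0.002, 1.343]
force: [-2.2, -0.6, 9.5]
width: 36.1
```

Run:
```python
from h import *
from cell import *
s=read_state();goto(518,-175.4,37);print(s["torque"])
d=get_image("wrist");cv2.imwrite("pics/w10.png",d["img"]);crop(d["img"],130,140,390,330,3,"pics/w10c.png")
```

```text
t 7.93 shift cm [ 0.18 -0.03  0.01] turn [0 0 0] len mm 1.8
pos [ 517.9 -177.2   37.1] rot [3.140e+00 2.000e-03 1.343e+00] q [-0.12  0.88  0.64  1.96 -0.92  0.62  0.91] F [-2.2 -0.6  9.5] w 36.1
[-0.19957916  0.67287971 -0.07866911]
```

View pics/w10c.png

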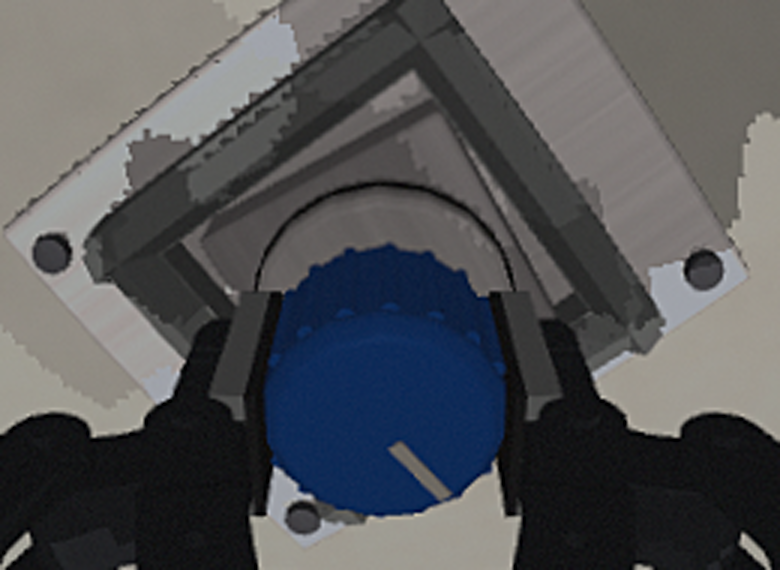

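The knob's pointer has not moved between the pads, so there was no slip. The tool turned 1.44 rad in all, about 0.16 of it the foot's slack. Releasing.

>>> carry_out:
  series:
    - [[0, 0, 0, 0, 0, 0, 4], [0, 0, 0, 0, 0, 0, 5], [0, 0, 0, 0, 0, 0, 6], [0, 0, 0, 0, 0, 0, 6], [0, 0, -1, 0, 0, 0, 6]]

```text
clock: 8.4
eef_pos: [517.2, -175.0, 44.7]
tool_rot: [-3.139, -0.001, 1.347]
force: [0.4, 0.2, 0.4]
width: 59.8
```

>>> carry_out:
  series:
    - [[0, 0, -3, 0, 0, 0, 6], [0, 0, -6, 0, 0, 0, 6], [0, 0, -9, 0, 0, 0, 6], [0, 0, -12, 0, 0, 0, 6], [0, 0, -12, 0, 0, 0, 6]]

```text
clock: 8.82
eef_pos: [520.8, -178.0, 171.5]
tool_rot: [3.132, 0.002, 1.346]
force: [0.3, -1.5, 0.4]
width: 60.2
```

Run:
```python
from h import *
from cell import *
goto(518,-175.4,37)
d=get_image("wrist");cv2.imwrite("pics/w11.png",d["img"]);crop(d["img"],180,120,340,270,4,"pics/w11c.png")
d=get_image("side");crop(d["img"],220,120,370,230,5,"pics/s11c.png")
goto(518,-175.4,37)
```

```text
t 8.82 shift cm [ 0.21 -0.45 13.45] turn [0 0 0] len mm 134.6
pos [ 520.8 -178.   171.5] rot [3.132e+00 2.000e-03 1.346e+00] q [-0.24  0.71  0.85  1.88 -0.7   0.86  0.74] F [ 0.3 -1.5  0.4] w 60.2
t 8.92 shift cm [ 0.02 -0.13 13.03] turn [0 0 0] len mm 130.3
pos [ 518.8 -175.9  167.3] rot [ 3.139 -0.     1.347] q [-0.24  0.72  0.84  1.89 -0.7   0.86  0.74] F [-0.1  0.6  0.1] w 60.1
```

View pics/w11c.png

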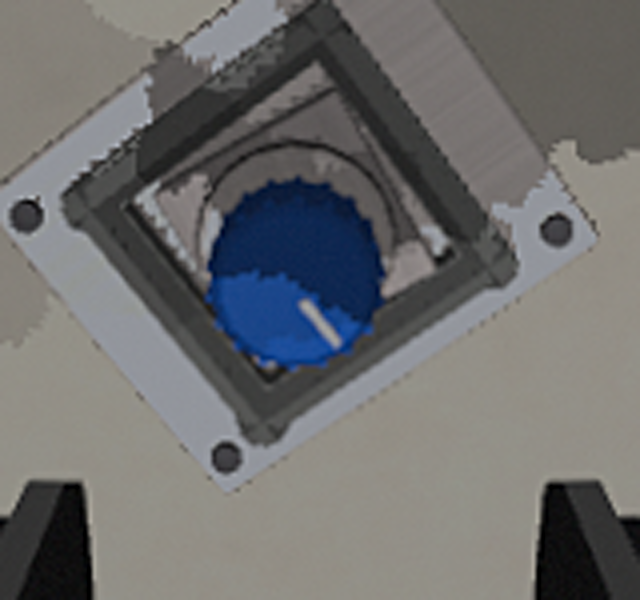

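View pics/s11c.png

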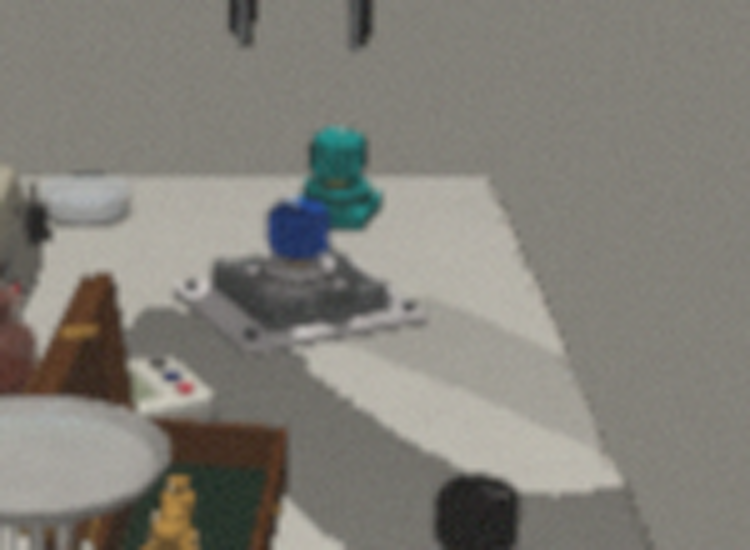

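The holder sits flat in the nest, with the foot twisted about 8 degrees against its stops, and the fingers are clear. One last look at the bystanders.

Run:
```python
from h import *
from cell import *
d=get_image("top");np.savez("top9.npz",**d);cv2.imwrite("pics/t9.png",d["img"])
a=np.load("top0.npz")["img"]
for n,(u,v) in dict(black=(145,240),yellow=(175,121),turq=(367,225)).items():
    print(n,np.abs(a[v-20:v+20,u-20:u+20].astype(int)-d["img"][v-20:v+20,u-20:u+20]).mean())
```

```text
black 25.715
yellow 15.027291666666667
turq 32.123125
```

View pics/t9.png

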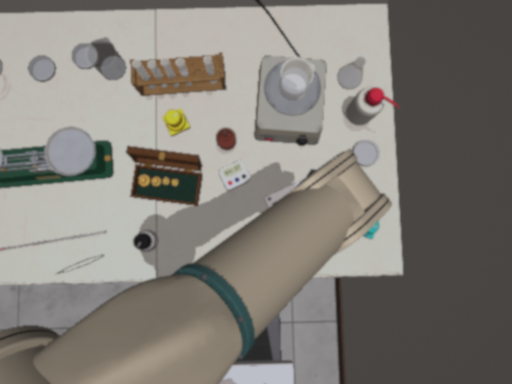

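The black-knob holder is still at (145,240) and the yellow one at (175,121). The arm hides most of the turquoise one, but it stood untouched in the side view. The image differences come from the arm and its shadow. Handing in.

```bash
python3 -c "
from cell import *
print(finish_job())"
```

```text
the job is handed in; nothing more can be done
None
```

The blue-knob holder is seated in the nest and its knob is turned clockwise by about 73 degrees. I let go, raised the gripper clear and handed the job in at about 9 s.

- **Seating:** I lowered the foot into the nest before turning. It touched the floor at TCP z 37.1 mm, which matches the expected 8 mm rise, and it stayed at that height through the turn.
- **Turn:** The tool turned 1.44 rad. About 0.16 rad of that was the foot twisting to its stops, which leaves roughly 1.28 rad at the knob. I worked this out from the tool turn and the pictures, since the joint angle can't be read directly. The knob's pointer did not slip in the grip.
- **Last pictures:** The holder stands upright inside the walls with its foot twisted about 8 degrees against the stops. The black and yellow holders had not moved, and the side view shows the turquoise one in place.
- **Disagreements:** The top and wrist cameras differed by about 3 mm on the knob's position, so I aimed between them. My image-difference check on the other holders was no use because the arm and its shadow were in the picture, so I judged those by eye. In the last top view the arm also covered the nest and most of the turquoise holder.

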